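# Dial the last number, tug the padlock open and hold it up

### The job

Take the combination padlock off the staple of the scrap-metal chest. Its first numbers are already dialled: turn the dial clockwise, click by click, to where its long white zero line meets the index mark at the shackle end of the case, not running on past it, and tug the case straight back from the staple to pull the shackle fully open. Slip the open shackle out of the staple and finish while still holding the lock in the gripper, at rest a good 10 cm above the chest top, level with the dial up and the shackle still fully open, the things around the chest left where they are.

Things in the scene. Friction and masses are not known exactly. Their poses are not given: they have to be found in the camera images.
- chest: white steel chest fixed to the bench, 340 x 320 mm, flat top 100 mm above its origin. Origin on the bench directly under the staple; the chest reaches 150 mm from it to -x (robot side), 190 mm to +x, 160 mm to each side. z up; x runs through the staple's eye, from the padlock's case towards its shackle and the lid's hinges, roughly away from the robot
- staple_eye (a point): middle of the eye of the staple, a fixed upright loop of 5 mm steel rod on the chest top, this point 13 mm above the top; axes as the chest's. Its posts stand 10 mm to +y and to -y of this point (15 mm clear between them); its cross bar starts 9 mm above this point and ends at 14 mm
- lock_mid (a point): centre, half-way up, of the steel padlock case, 62 (x) x 58 (y) x 26 (z) mm; the lock weighs about 0.45 kg and lies loose on its back on the chest top, hooked to the staple. x points to the shackle, y across the case to the shackle's heel leg, z up out of the dial. At the start the staple is 50 to 55 mm from this point in +x
- dial_knob (a point): grip point on the axis of the black dial on the face of the padlock: a round fluted knob 30 mm in diameter and 16 mm high on a flange 44 mm in diameter. The point lies half-way up the knob, 26 mm above lock_mid; the case's face is 13 mm below it, the flange's top 8 mm below, the knob's top 8 mm above. x points along the long white zero line, z up
- dial (a joint): angle of the dial in rad, growing clockwise seen from above: 0 with the zero line at the index mark (+x of the case, a small black bar), the only place where the lock opens (within 0.14). Starts between -2.7 and -0.9. A click each 0.524 rad (30 degrees), one at 0; let go, it drops into the nearest click. About 0.05 N m turns it. Beyond 0.4, or back beyond -3.5, while shut spoils the combination
- shackle (a joint): how far the shackle is drawn out of the case, in m: 0 shut, 0.020 fully open. Unless the dial is at its number it is locked, with 1 to 1.5 mm of play; else it slides with about 3 N of friction and stays where it is left
- shackle_bow (a point): inner edge of the shackle's bow, mid-width; axes as the lock's. The 8 mm bar lies level with lock_mid, legs at its y = +18 (heel, stays in the case) and -18 mm (toe, through the eye; the staple's +y post is inside the shackle). Shut it is 67 mm from lock_mid in x. The case draws back 6 to 11 mm before the bow meets the post; pulling on opens the shackle by 20 mm
- shackle_toe (a point): end of the toe leg; axes as the lock's. Shut it is hidden 6 mm inside the case (x = 25, y = -18 mm from lock_mid), fully open at x = 45 mm, leaving a gap of 14 mm to the case. From the fully pulled position, pushing the case back 43 mm towards the staple puts the staple in this gap (48 mm: case against the post); the lock then lifts off straight up
- dish: bystander: white ceramic dish 84 mm across, 32 mm high, on the bench; origin under its centre
- jar: bystander: white screw-top jar 52 mm across, 50 mm high, on the bench; origin under its centre
- driver: bystander: screwdriver 150 mm long lying on the bench in front of the chest; origin under its middle
Things that resemble listed ones, but are neither listed nor needed, are in the scene too. What is shaped like the part that bears lock_mid but purple or turquoise is not meant.

How it is judged:
By the outcome, as a careful person would: the job done as asked, in the order asked, and still so for the second after the job is handed in, while the arm keeps its last pose, push and grip.
It also fails if it takes over 64 s, if anything falls off the work surface, if the arm or the gripper's body presses on something with over 40 N, if the wrist force passes 120 N, or if a joint passes its speed limit or range.

### The arm

A 6-joint arm with a two-finger parallel gripper is mounted at the origin on the work surface. World frame = base frame: x ahead of the robot, y to its left, z up, the work surface at z = 0. Lengths are in m, angles in rad, forces in N, time in s.
With the tool pointing down it reaches from about 0.35 to 0.775 m from the base axis. Payload 7.3 kg.
Tool frame: the origin (TCP) lies midway between the tips of the shut fingers; the grasp point (between the pads) lies 19 mm behind it (robot.grasp_offset is the z of the grasp point in the tool frame, in m); z points along the fingers, y is the direction in which the jaws open and shut (so a half turn about z gives the same grasp; the last joint's range is limited). The gripper opens to 92 mm and grips with 3 to 60 N. Pads are 19 mm wide; open, the fingers measure 130 mm over their backs; the gripper's body (75 mm by 190 mm) begins 47 mm behind the grasp point.
Start: joints at [-1.484, 0.342, 1.524, -0, 1.275, -0.146], TCP at [0.121, -0.511, 0.205] pointing down, gripper open.
Joint ranges: [-2.53, 2.53], [-0.77, 2.02], [0.04, 2.7], [-1, 4.14], [0.28, 2.66], [-3.11, 3.11]. Speed limits (rad/s): [2.57, 2.57, 3.14, 3.14, 3.14, 3.14].

### API

Orientations are given as [roll, pitch, yaw] about the fixed x, y, z axes, in that order (R = Rz(yaw) Ry(pitch) Rx(roll)).
In Python, from cell import observe, imaging, workorder, robot gives the robot as it stands. The module is installed in compiled form; this text tells all that it offers.
- The arm moves only by the tool send_rows, never from a script. Its argument "series" is a list of rows, each a list of 7 numbers: the shift along the tool's x, y, z in m, then the turn, a rotation vector about the tool's x, y, z in rad, then the closure, from 0 (fully open) to 1 (shut). A call has 1 to 5 rows; each row shifts and turns the commanded pose from where the row before left it, along the tool's axes as they then stand; what a row does not reach is not made up. A row lasts 1/12 s, in which the tool goes at most 41.7 mm and 7.16 degrees, less where a joint would pass 70% of its speed; a pose out of reach is approached as far as the arm can. A call is refused whole if a number of a shift passes 0.0417 or a number of a turn 0.125, either way. A call with a gripper value outside its range is refused whole. The fingers move at their own pace and stop on an object; "newtons" is the grip in N (left out, the last holds). Time passes only in rows, so rows that do not move let the fingers close. It gives the time, the measured TCP pose, the force and the opening at its end, in the units of the state.
- observe(): the state, without advancing time (a new reading comes with each control period).
- imaging.read_camera(name): name is "scene" or "side" or "wrist"; returns a dict with "color" (400x640x3 uint8, red, green, blue), "range_z" (400x640 float32, m along the optical axis (not along the pixel's ray), 0 where there is no reading), "vfov" (degrees; the focal length in pixels is half the picture's height over the tangent of half this angle, whatever the lens; pixels are square), "cx", "cy" (the principal point, pixels), "T" (4x4, takes a point from camera to world coordinates). Camera axes: x right, y down, z forward; pixel columns grow to the right and rows downward; lengths in m; the calibration is good to about 2 mm. A picture is of the moment at which its call begins.
- workorder.hand_in(): hands the job in, once; it reports no verdict.
The state is a dict: "time": time; "qpos": joint angles; "qvel": joint speeds; "joint_efforts": joint torques, N m; "tool_pos": TCP position; "tool_rot": TCP orientation; "contact_force": force on the tool from outside, world axes, zero at the start; "torque": the same for the moment, N m; "opening": finger opening in m.
Only numpy, scipy, OpenCV 4.12 (cv2) and the standard library are available. Lean on these libraries where they do the work, as an engineer would, in place of code of your own. Each camera call takes 0.05 s, during which the arm holds its last target.

## Working session

There is one attempt and no reset: what is moved stays moved. The work goes in short steps, Python scripts to look and compute and a tool call to move; the robot and the scene stay as the last step left them, time stands still between calls to the robot, and variables do not carry over. Pictures are saved under pics/ and viewed, and the job is handed in when it is done.

Besides the shell and the picture viewer there is one more tool, called after "Request:" as name(argument=value, ...) on one line, values as JSON. send_rows: Moves the arm, as the interface text tells. Its arguments: {"type":"object","properties":{"series":{"type":"array","items":{"type":"array","items":{"type":"number"}}},"newtons":{"type":"number"}},"required":["series"]}

```bash
mkdir -p pics
cat > h.py <<'E'
import numpy as np, cv2
from cell import observe, imaging, workorder, robot
def cam(n):
    d=imaging.read_camera(n); return d
def save(d,name,box=None,s=1):
    im=d['color'][:,:,::-1]
    if box: x0,y0,x1,y1=box; im=im[y0:y1,x0:x1]
    if s!=1: im=cv2.resize(im,None,fx=s,fy=s,interpolation=cv2.INTER_CUBIC)
    cv2.imwrite('pics/'+name+'.png',im)
def ray(d,u,v):
    f=200/np.tan(np.radians(d['vfov'])/2)
    r=np.array([(u-d['cx'])/f,(v-d['cy'])/f,1]); T=np.array(d['T'])
    return T[:3,3],T[:3,:3]@r
def onplane(d,u,v,z):
    o,r=ray(d,u,v); return o+r*(z-o[2])/r[2]
def pt(d,u,v):
    o,r=ray(d,u,v); return o+r*d['range_z'][int(round(v)),int(round(u))]
E
python3 - <<'E'
from h import *
print(observe(), robot.grasp_offset)
for n in ['scene','side','wrist']:
    d=cam(n); save(d,n+'0'); print(n,d['vfov'],d['cx'],d['cy'],np.round(d['T'],3).tolist())
    np.savez('pics/'+n+'0.npz',**d)
E
```

```text
{'time': 0.0, 'qpos': array([-1.48397583e+00,  3.42721341e-01,  1.52503252e+00,  3.47752985e-06,
        1.27540395e+00, -1.46012960e-01]), 'qvel': array([ 0.00143735, -0.00061183, -0.0019277 , -0.00106569, -0.00046692,
        0.00013262]), 'joint_efforts': array([ 4.20894594e-04, -4.31240952e+01, -2.44216257e+01,  7.18799606e-02,
        5.60735771e-02, -1.18567600e-04]), 'tool_pos': array([ 0.12111288, -0.5103774 ,  0.2047403 ]), 'tool_rot': array([-3.14004464e+00, -2.31011668e-04,  2.32832259e-01]), 'contact_force': array([-0.68761299, -0.36442463, -0.25205053]), 'torque': array([-0.00575323,  0.01971326,  0.02826757]), 'opening': 0.0918030121918391} -0.0188
scene 48.83485901124831 320.93358538729456 203.8020813573023 [[-0.121, 0.652, -0.749, 1.301], [0.992, 0.094, -0.079, 0.074], [0.019, -0.753, -0.658, 0.785], [0.0, 0.0, 0.0, 1.0]]
side 44.937799320254086 313.37150404756136 196.42495781580624 [[-0.849, -0.403, 0.341, 0.122], [-0.527, 0.666, -0.527, 0.64], [-0.015, -0.628, -0.778, 1.036], [0.0, 0.0, 0.0, 1.0]]
wrist 58.92323272460316 313.9842046458683 206.5911892197702 [[0.231, -0.941, -0.245, 0.187], [-0.973, -0.224, -0.057, -0.495], [-0.002, 0.252, -0.968, 0.383], [0.0, 0.0, 0.0, 1.0]]
```

View pics/scene0.png

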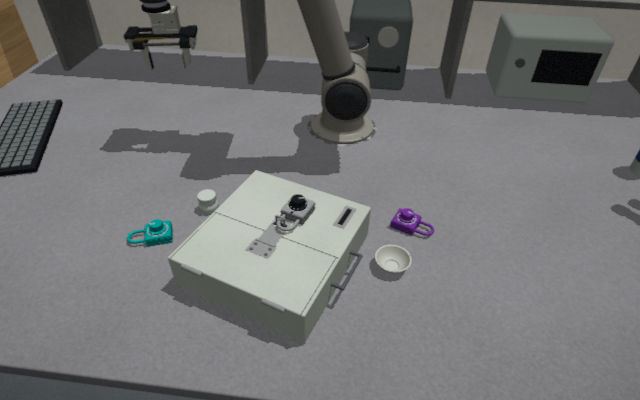

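View pics/side0.png

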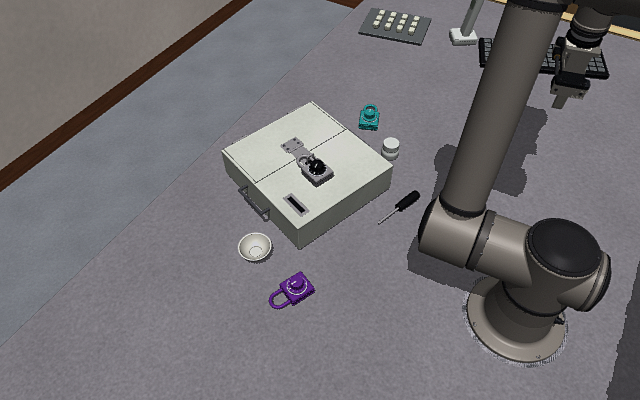

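View pics/wrist0.png

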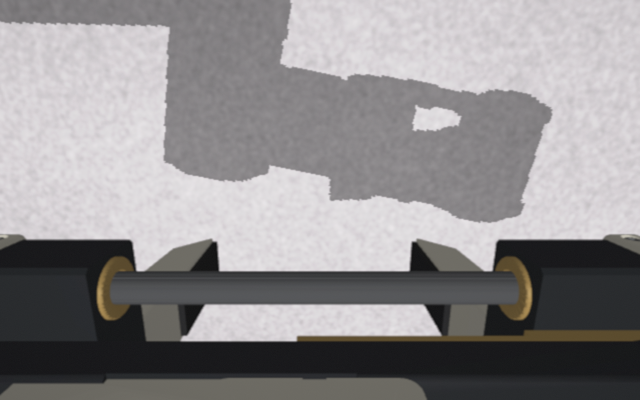

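The padlocks are steel grey on the chest (scene 297,208; side 316,168), turquoise (scene 152,233) and purple (scene 407,220). The steel one hooked to the staple is the one meant; I'll enlarge it to confirm.

Run:
```python
import numpy as np,cv2
a=np.load('pics/scene0.npz')['color'][180:245,255:345,::-1]; b=np.load('pics/side0.npz')['color'][130:195,275:365,::-1]
im=np.vstack([cv2.resize(x,None,fx=4.5,fy=4.5,interpolation=cv2.INTER_CUBIC) for x in(a,b)])
cv2.imwrite('pics/crop0.png',im)
```

```text
(no output)
```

View pics/crop0.png

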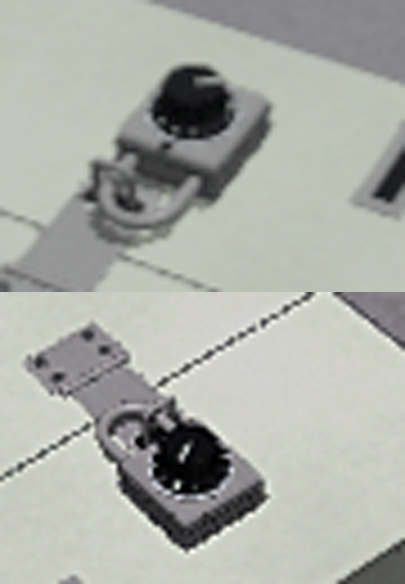

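The crop shows the steel lock with its black dial, shackle through the staple at side (~(298,160)). Next a rough location from depth.

Run:
```python
from h import *
S=np.load('pics/scene0.npz');D=np.load('pics/side0.npz')
print('case side near',pt(D,322,181),'knob',pt(D,316,164),pt(S,297,201))
# top plane points
f=lambda d:None
for d,nm in((S,'scene'),(D,'side')):
    vv,uu=np.mgrid[0:400,0:640]
    P=np.array([0.])
    ff=200/np.tan(np.radians(d['vfov'])/2);T=d['T']
    R=np.stack([(uu-d['cx'])/ff,(vv-d['cy'])/ff,np.ones_like(uu,float)],-1)*d['range_z'][...,None]
    W=R@T[:3,:3].T+T[:3,3]
    m=(abs(W[...,2]-.1)<.012)&(W[...,0]>.25)&(W[...,0]<1)&(abs(W[...,1])<.5)
    m=m.astype(np.uint8); n,l,st,c=cv2.connectedComponentsWithStats(m); k=1+np.argmax(st[1:,4]); m=l==k
    p=W[m]; print(nm,m.sum(),'z med',np.median(p[:,2])); r=cv2.minAreaRect(p[:,:2].astype(np.float32)); print(r, cv2.boxPoints(r))
```

```text
case side near [ 0.53533552 -0.04155018  0.10961142] knob [ 0.56064221 -0.05447013  0.1466459 ] [ 0.57205461 -0.05570073  0.14649057]
scene 16048 z med 0.1006938828751961
((0.6263595223426819, -0.09807935357093811), (0.3217136561870575, 0.3486431837081909), 71.10338592529297) [[ 0.40933773 -0.19381067]
 [ 0.73919064 -0.3067228 ]
 [ 0.8433813  -0.00234804]
 [ 0.5135284   0.11056408]]
side 10978 z med 0.09943450600124165
((0.622949481010437, -0.09915938973426819), (0.32446345686912537, 0.34987184405326843), 70.97056579589844) [[ 0.4046773  -0.19548681]
 [ 0.7354291  -0.30956388]
 [ 0.8412217  -0.00283197]
 [ 0.51046985  0.1112451 ]]
```

Request:
send_rows(series=[[0.032, -0.025, 0, 0, 0, 0, 0], [0.032, -0.025, 0, 0, 0, 0, 0], [0.032, -0.025, 0, 0, 0, 0, 0], [0.032, -0.025, 0, 0, 0, 0, 0], [0.032, -0.025, 0, 0, 0, 0, 0]])

```text
time: 0.57
tool_pos: [0.2486, -0.3506, 0.2052]
tool_rot: [-3.141, -0.0, 0.232]
contact_force: [1.2, -0.4, 1.7]
opening: 0.0913
```

Request:
send_rows(series=[[0.032, -0.025, 0, 0, 0, 0, 0], [0.032, -0.025, 0, 0, 0, 0, 0], [0.032, -0.025, 0, 0, 0, 0, 0], [0.032, -0.025, 0, 0, 0, 0, 0], [0.032, -0.025, 0, 0, 0, 0, 0]])

```text
time: 0.98
tool_pos: [0.3756, -0.1919, 0.2054]
tool_rot: [3.141, -0.0, 0.233]
contact_force: [1.0, -0.4, 0.9]
opening: 0.0918
```

Request:
send_rows(series=[[0.032, -0.025, 0, 0, 0, 0, 0], [0.032, -0.025, 0, 0, 0, 0, 0], [0.032, -0.025, 0, 0, 0, 0, 0], [0.032, -0.025, 0, 0, 0, 0, 0], [0.032, -0.025, 0, 0, 0, 0, 0]])

```text
time: 1.4
tool_pos: [0.5025, -0.0332, 0.2053]
tool_rot: [3.142, 0.0, 0.233]
contact_force: [0.6, -0.7, -0.1]
opening: 0.0918
```

Request:
send_rows(series=[[0, 0, 0, 0, 0, 0.113, 0], [0, 0, 0, 0, 0, 0.113, 0], [0, 0, 0, 0, 0, 0.113, 0], [0, 0, 0, 0, 0, 0.113, 0], [0, 0, 0, 0, 0, 0.113, 0]])

```text
time: 1.82
tool_pos: [0.5015, -0.035, 0.205]
tool_rot: [3.141, 0.001, -0.337]
contact_force: [-0.4, -0.1, -0.7]
opening: 0.0918
```

Request:
send_rows(series=[[0, 0, 0, 0, 0, 0, 0], [0, 0, 0, 0, 0, 0, 0]])

```text
time: 1.98
tool_pos: [0.5015, -0.0352, 0.2052]
tool_rot: [3.141, 0.0, -0.329]
contact_force: [0.1, 0.5, -0.3]
opening: 0.0918
```

Run:
```python
from h import *
d=cam('wrist');save(d,'w1');np.savez('pics/w1.npz',**d);print(observe()['tool_pos'],observe()['tool_rot'])
```

```text
[ 0.50155682 -0.03523758  0.20526802] [ 3.14147469e+00  3.42196761e-04 -3.28698867e-01]
```

View pics/w1.png

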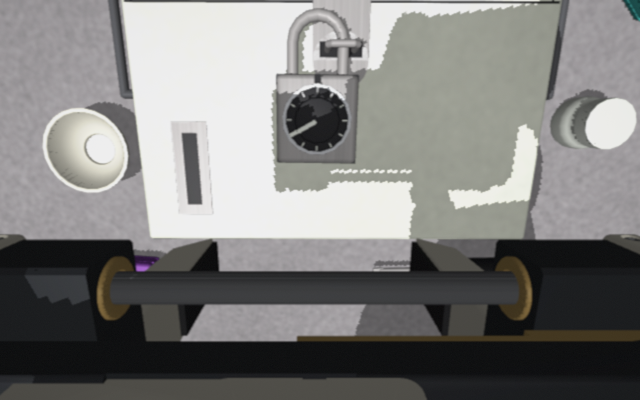

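The lock is in full view: case from (277,75) to (357,163), dial centre about (317,119), zero line pointing lower left to about (290,136), and index mark at (317,78).

```bash
cat >> h.py <<'E'
def lockmeas(d,box,zface=.126,ztop=.147):
    pass
E
python3 - <<'E'
from h import *
d=dict(np.load('pics/w1.npz')); save(d,'w1c',(260,0,380,180),3.3)
x0,y0=284,86
c=d['color'].astype(int)
# white line on the knob
g=c.min(2)
m=np.zeros((400,640),np.uint8); m[86:153,286:350]=1
yy,xx=np.mgrid[0:400,0:640]
m=((g>110)&((xx-317)**2+(yy-119)**2<24**2)).astype(np.uint8)
n,l,st,ce=cv2.connectedComponentsWithStats(m)
print(st,ce)
k=1+np.argmax(st[1:,4]); p=np.argwhere(l==k)[:,::-1].astype(np.float32)
print(cv2.fitLine(p,2,0,.01,.01).ravel(), p.min(0),p.max(0))
# black disc of knob/flange
b=((c.max(2)<70)&(xx>285)&(xx<350)&(yy>84)&(yy<155)).astype(np.uint8)
cn,_=cv2.findContours(b,0,1); cn=max(cn,key=cv2.contourArea); print(cv2.fitEllipse(cn),cv2.minEnclosingCircle(cn))
for u,v in[(277,119),(280,80),(354,80),(354,159),(280,159),(317,119),(305,105)]: print(u,v,np.round(pt(d,u,v),4))
E
```

```text
[[     0      0    640    400 255913]
 [   296    120     20     13     87]] [[319.50460508 199.52488932]
 [305.95402299 126.28735632]]
[  0.8695958   -0.49376425 305.954      126.28735   ] [296. 120.] [315. 132.]
((317.3804931640625, 119.08367919921875), (56.33732604980469, 58.76637649536133), 157.14039611816406) ((315.83087158203125, 119.3492660522461), 31.402788162231445)
277 119 [ 0.5712 -0.0311  0.1252]
280 80 [ 0.595  -0.0421  0.125 ]
354 80 [ 0.5786 -0.0905  0.1247]
354 159 [ 0.5256 -0.0748  0.1185]
280 159 [ 0.5439 -0.0233  0.125 ]
317 119 [ 0.5624 -0.0578  0.1458]
305 105 [ 0.5731 -0.0533  0.1471]
```

View pics/w1c.png

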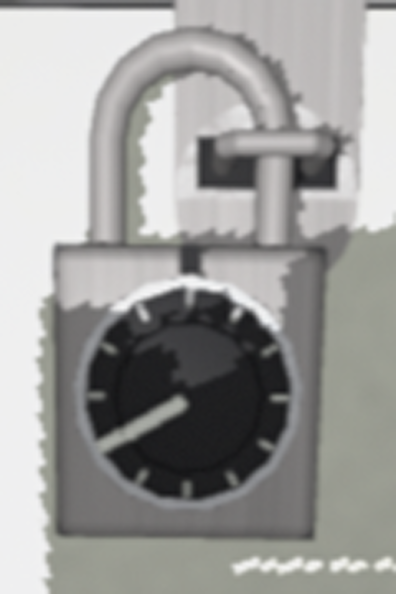

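Run:
```python
from h import *
d=dict(np.load('pics/w1.npz'))
q=[onplane(d,u,v,.125) for u,v in[(276.7,74.2),(358.5,74.8),(355.5,162.7),(277.3,161.5)]]
q=np.array(q)[:,:2];print(q,q.mean(0))
r=cv2.minAreaRect(q.astype(np.float32));print(r)
ax=(q[0]+q[1]-q[2]-q[3])/2;print('yaw',np.arctan2(ax[1],ax[0]),np.linalg.norm(ax))
a=onplane(d,315,121,.1465)[:2];b=onplane(d,297.5,131,.1465)[:2]
print('line',np.arctan2(*(b-a)[::-1]),a,b)
l=np.arctan2(*(b-a)[::-1]); y=np.arctan2(ax[1],ax[0]); print('dial',-(l-y), np.array(((-(l-y)+np.pi)%(2*np.pi))-np.pi))
k=onplane(d,317.5,120,.1465); print('knob',k)
# staple bar in image: crop (220,143),(325,143)
print('staple',onplane(d,260+220/3.3,143/3.3,.125),onplane(d,260+325/3.3,143/3.3,.125))
```

```text
[[ 0.59931462 -0.04124777]
 [ 0.58080763 -0.0943713 ]
 [ 0.52360368 -0.07460559]
 [ 0.54284825 -0.02079382]] [ 0.56164354 -0.05775462]
((0.5617182850837708, -0.057889338582754135), (0.05714944377541542, 0.060519006103277206), 70.32157135009766)
yaw -0.3400803799793106 0.060287982887315995
line 1.7498303193839635 [ 0.56158714 -0.05620319] [ 0.5592513  -0.04329594]
dial -2.089910699363274 -2.089910699363274
knob [ 0.5616617  -0.05794576  0.1465    ]
staple [ 0.60682447 -0.07991266  0.125     ] [ 0.59991306 -0.10019683  0.125     ]
```

Dial is at -2.09, four clicks short; the knob is at (0.5617, -0.058) and the lock yaw is -0.34. I'll move above the knob, pre-turn the wrist counter-clockwise and descend.

Request:
send_rows(series=[[0.032, 0.001, 0, 0, 0, 0, 0], [0.0323, 0.001, 0, 0, 0, 0, 0], [0, 0, 0, 0, 0, -0.12, 0], [0, 0, 0, 0, 0, -0.12, 0], [0, 0, 0, 0, 0, -0.12, 0]])

```text
time: 2.45
tool_pos: [0.562, -0.0584, 0.2048]
tool_rot: [-3.141, 0.001, 0.036]
contact_force: [-0.2, -0.5, -0.3]
opening: 0.0919
```

Request:
send_rows(series=[[0, 0, 0, 0, 0, -0.12, 0], [0, 0, 0, 0, 0, -0.12, 0], [0, 0, 0, 0, 0, -0.12, 0], [0, 0, 0, 0, 0, -0.12, 0], [0, 0, 0, 0, 0, -0.12, 0]])

```text
time: 2.87
tool_pos: [0.5617, -0.0581, 0.2053]
tool_rot: [-3.141, 0.0, 0.637]
contact_force: [0.5, -0.2, 0.8]
opening: 0.092
```

Request:
send_rows(series=[[0, 0, 0, 0, 0, -0.12, 0], [0, 0, 0, 0, 0, -0.12, 0], [0, 0, 0.02, 0, 0, -0.12, 0], [0, 0, 0.015, 0, 0, -0.12, 0.2], [0, 0, 0, 0, 0, 0, 0.3]])

```text
time: 3.28
tool_pos: [0.56, -0.0578, 0.1674]
tool_rot: [-3.136, 0.001, 1.115]
contact_force: [-0.6, 0.7, 0.8]
opening: 0.0827
```

Run:
```python
from h import *
o=observe();print(o['tool_pos'],o['tool_rot'],o['qpos'],o['contact_force'],o['opening'])
y=o['tool_rot'][2]; dl=np.array([.5617,-.0579])-o['tool_pos'][:2]
print(dl, dl@[np.cos(y),np.sin(y)], dl@[np.sin(y),-np.cos(y)])
```

```text
[ 0.55996069 -0.0577553   0.16742437] [-3.13597884e+00  1.37999894e-03  1.11464168e+00] [-2.38833140e-01  4.46273864e-01  1.47123447e+00 -1.45476104e-04
  1.22986363e+00  2.17374414e-01] [-0.61701747  0.70418883  0.81190109] 0.08266065516721031
[ 0.00173931 -0.0001447 ] 0.0006362598453748291 0.0016252067528397221
```

Request:
send_rows(series=[[0, 0, 0, 0, 0, 0, 0.4], [0, 0, 0, 0, 0, 0, 0.4]])

```text
time: 3.45
tool_pos: [0.5623, -0.0583, 0.1712]
tool_rot: [3.141, -0.0, 1.105]
contact_force: [0.6, -0.1, 0.7]
opening: 0.0701
```

Run:
```python
from h import *
d=cam('wrist'); save(d,'w2')
o=observe();print(o['tool_pos'],o['tool_rot'],o['contact_force'],o['opening'],o['time'])
y=o['tool_rot'][2]; dl=np.array([.5617,-.0579])-o['tool_pos'][:2]
print(dl, dl@[np.cos(y),np.sin(y)], dl@[np.sin(y),-np.cos(y)])
```

```text
[ 0.56244505 -0.05826947  0.17149598] [ 3.13982588e+00 -3.35002342e-04  1.10577005e+00] [ 0.00910798 -0.30146218 -0.26962692] 0.0659344624597876 3.5
[-0.00074505  0.00036947] -3.874389347176745e-06 -0.0008316190155370913
```

View pics/w2.png

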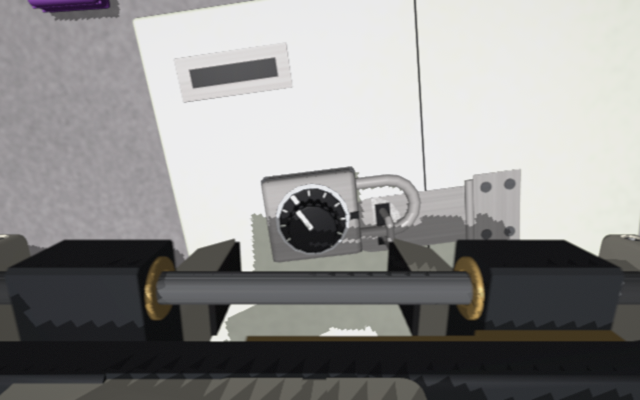

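Run:
```python
from h import *
d=cam('wrist')
c=d['color'].astype(int); yy,xx=np.mgrid[0:400,0:640]
b=((c.max(2)<75)&(xx>275)&(xx<352)&(yy>182)&(yy<256)).astype(np.uint8)
cn,_=cv2.findContours(b,0,1); cn=max(cn,key=cv2.contourArea); e=cv2.fitEllipse(cn);print(e)
for z in(.131,.147): print(onplane(d,*e[0],z))
```

```text
((312.07879638671875, 221.70932006835938), (60.059104919433594, 61.720375061035156), 66.08251190185547)
[ 0.56195838 -0.05725999  0.131     ]
[ 0.5641948 -0.0529013  0.147    ]
```

Request:
send_rows(series=[[0, -0.0005, 0.015, 0, 0, 0, 0.4], [0, 0, 0.015, 0, 0, 0, 0.4], [0, 0, 0.0055, 0, 0, 0, 0.4], [0, 0, 0, 0, 0, 0, 0.4]], newtons=20)

```text
time: 3.88
tool_pos: [0.5608, -0.0578, 0.1342]
tool_rot: [-3.14, 0.001, 1.107]
contact_force: [0.9, 0.3, 0.6]
opening: 0.0552
```

Request:
send_rows(series=[[0, 0, 0, 0, 0, 0, 1], [0, 0, 0, 0, 0, 0, 1], [0, 0, 0, 0, 0, 0, 1], [0, 0, 0, 0, 0, 0, 1], [0, 0, 0, 0, 0, 0, 1]])

```text
time: 4.3
tool_pos: [0.5616, -0.0579, 0.1354]
tool_rot: [3.141, -0.0, 1.108]
contact_force: [-0.5, 0.6, 0.6]
opening: 0.0262
```

Request:
send_rows(series=[[0, 0, 0, 0, 0, 0, 1], [0, 0, 0, 0, 0, 0, 1], [0, 0, 0, 0, 0, 0, 1]])

```text
time: 4.55
tool_pos: [0.5614, -0.0579, 0.135]
tool_rot: [3.141, 0.0, 1.108]
contact_force: [-0.2, -0.2, -0.8]
opening: 0.0063
```

The opening of 6 mm means the knob isn't between the jaws; I'll look.

Run:
```python
from h import *
d=cam('wrist'); save(d,'w3'); print(observe()['opening'],observe()['tool_pos'])
d=cam('side'); save(d,'s3',(250,80,410,220),4)
d=cam('scene'); save(d,'c3',(230,100,390,240),4)
```

```text
0.0027608835165153322 [ 0.56136455 -0.05788487  0.13492191]
```

View pics/w3.png

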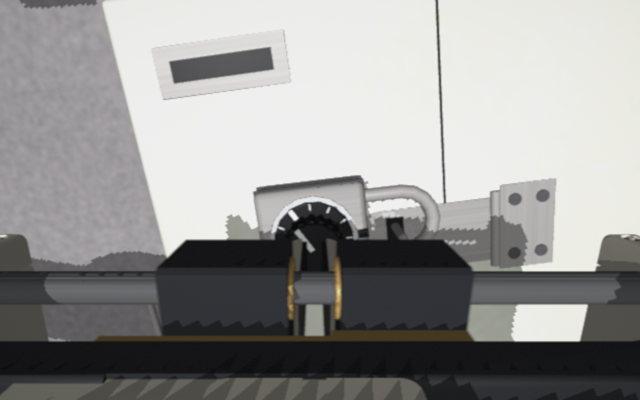

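View pics/s3.png

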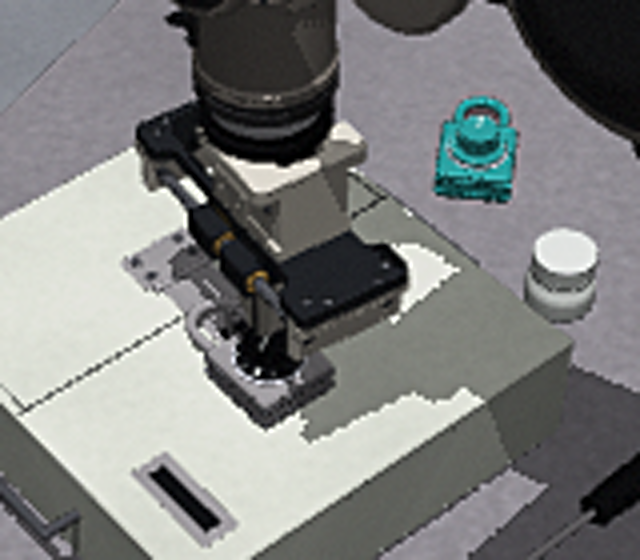

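View pics/c3.png

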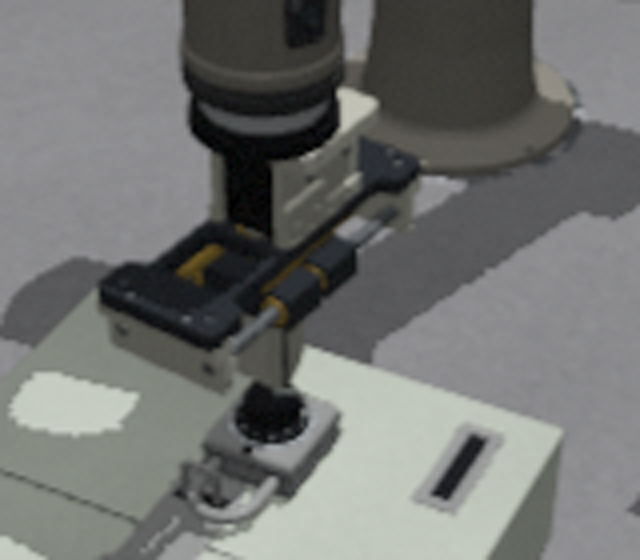

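Run:
```python
from h import *
d=cam('wrist'); np.savez('pics/w3.npz',**d);save(d,'w3c',(240,165,460,315),3.6)
for u,v in[(258,196),(362,180),(300,235),(315,238)]: print(u,v,np.round(pt(d,u,v),4))
d=cam('scene');np.savez('pics/c3.npz',**d)
for u,v in[(298,202),(297,198),(295,195),(303,190),(305,185)]: print(u,v,np.round(pt(d,u,v),4))
```

```text
258 196 [ 0.5454 -0.0222  0.1254]
362 180 [ 0.5999 -0.0406  0.1203]
300 235 [ 0.5596 -0.0463  0.146 ]
315 238 [ 0.5656 -0.051   0.146 ]
298 202 [ 0.5732 -0.0533  0.1448]
297 198 [ 0.5619 -0.0574  0.1465]
295 195 [ 0.5808 -0.0582  0.1708]
303 190 [ 0.5599 -0.0439  0.1696]
305 185 [ 0.5523 -0.0406  0.178 ]
```

View pics/w3c.png

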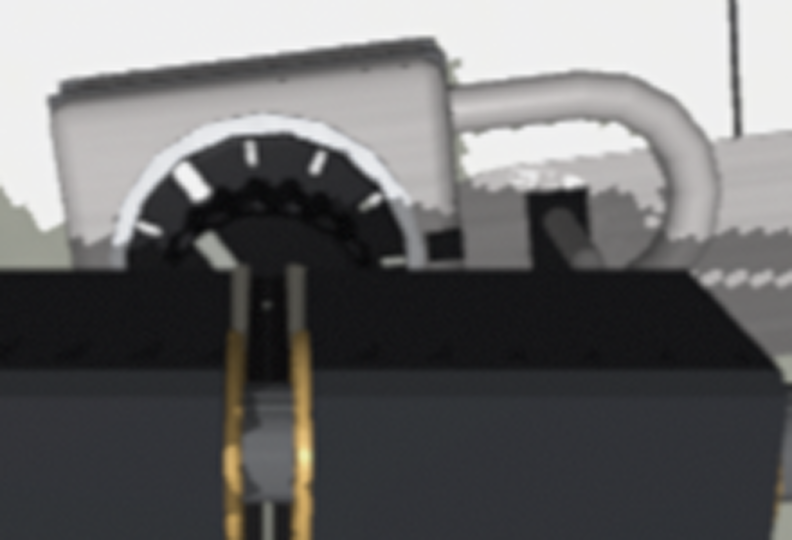

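Run:
```python
from h import *
d=cam('side')
np.set_printoptions(linewidth=200,precision=3,suppress=True)
for nm,d,us,vs in(('side',d,range(306,332,2),range(150,176,2)),('scene',dict(np.load('pics/c3.npz')),range(286,314,2),range(180,210,2))):
    print(nm,list(us))
    for v in vs: print(v,' '.join('%4d,%4d,%3d'%tuple(np.round(1000*pt(d,u,v)).astype(int)) for u in us))
print(observe()['qpos'],observe()['tool_pos'],observe()['time'],observe()['contact_force'])
```

```text
side [306, 308, 310, 312, 314, 316, 318, 320, 322, 324, 326, 328, 330]
150  635,-122, 98  559, -18,230  551, -15,236  547, -17,237  541, -16,240  540, -22,236  542, -34,224  522, -11,254  514,  -7,263  509,  -7,265  507, -12,262  503, -14,262  498, -14,265
152  630,-115,100  625,-117,100  551, -14,230  548, -18,228  539, -13,237  534, -13,240  531, -17,239  514,   3,265  509,   1,266  506,  -3,264  504,  -7,262  499,  -8,263  496, -11,262
154  627,-109, 98  620,-109,102  579, -56,171  570, -51,181  561, -47,189  533, -12,235  528, -12,238  511,   7,264  506,   6,266  503,   2,264  499,   2,266  496,  -2,264  493,  -5,263
156  613, -89,116  603, -84,126  604, -94,116  570, -51,174  560, -46,184  552, -42,191  526,  -9,235  510,   8,259  504,   9,263  499,  10,267  495,   8,267  492,   5,266  488,   3,266
158  608, -81,119  613, -98,100  600, -88,116  570, -51,167  562, -48,174  554, -45,181  547, -42,187  518,  -4,237  505,   9,256  497,  13,265  495,   8,261  491,   6,261  486,   5,263
160  615, -91, 99  609, -92,100  604, -93,102  572, -54,155  562, -47,167  552, -41,178  548, -43,1
[... 3858 characters left out ...]
 -26,125
204  565, -82,128  569, -77,133  570, -72,134  574, -67,138  575, -62,140  575, -58,140  576, -53,141  577, -48,143  570, -45,138  563, -41,132  564, -37,133  556, -33,127  555, -29,126  552, -25,124
206  570, -81,127  571, -77,128  574, -72,131  571, -68,129  575, -62,134  576, -57,135  577, -53,136  576, -48,136  574, -44,135  568, -41,130  566, -36,129  563, -32,127  561, -28,125  554, -24,120
208  577, -80,127  579, -75,129  577, -71,128  582, -66,133  578, -62,130  578, -57,131  580, -52,133  579, -48,133  577, -44,131  573, -40,129  572, -36,128  570, -31,127  565, -28,123  557, -24,117
[-0.238  0.477  1.518 -0.     1.147  0.225] [ 0.561 -0.058  0.135] 4.85 [0.118 0.786 0.739]
```

The depth shows the finger tips ending around the knob's top (z about 0.148) although the TCP reads 0.135. I'll raise a bit and measure the tips directly.

Request:
send_rows(series=[[0, 0, -0.03, 0, 0, 0, 1], [0, 0, -0.03, 0, 0, 0, 1], [0, 0, 0, 0, 0, 0, 1], [0, 0, 0, 0, 0, 0, 1]])

```text
time: 5.18
tool_pos: [0.5624, -0.0581, 0.1966]
tool_rot: [3.138, -0.001, 1.108]
contact_force: [-1.0, -0.1, 0.0]
opening: 0.0002
```

```bash
python3 - <<'E'
from h import *
print(observe()['tool_pos'],observe()['opening'])
for n,b in(('side',(270,80,370,200)),('scene',(240,110,340,230))):
    d=cam(n); save(d,n+'4',b,5); np.savez('pics/%s4.npz'%n,**d)
E
cd pics; python3 -c "
import cv2,numpy as np
cv2.imwrite('b4.png',np.hstack([cv2.imread('side4.png'),cv2.imread('scene4.png')])[:,:,:][::1])
im=cv2.imread('b4.png');cv2.imwrite('b4.png',cv2.resize(im,(800,480)))"
```

```text
[ 0.56235424 -0.05812427  0.19662976] 0.00022142085742204073
```

View pics/b4.png

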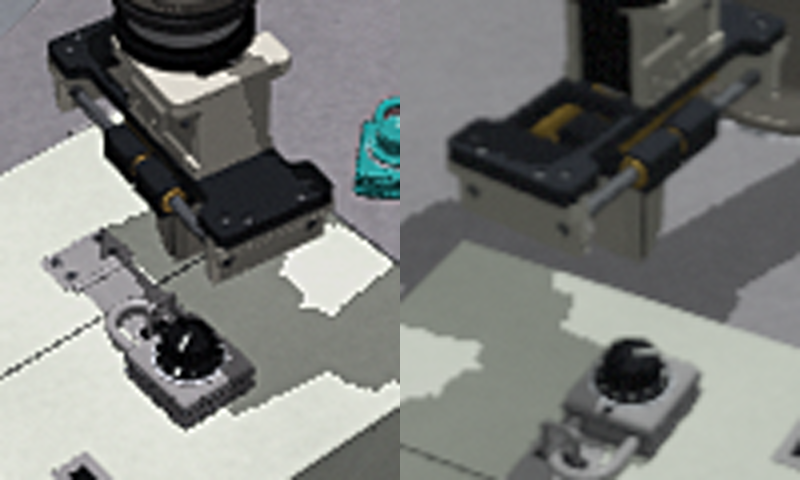

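Run:
```python
from h import *
d=dict(np.load('pics/scene4.npz'))
us=range(286,308,2); print(list(us))
for v in range(160,180,1): print(v,' '.join('%4d,%4d,%3d'%tuple(np.round(1000*pt(d,u,v)).astype(int)) for u in us))
```

```text
[286, 288, 290, 292, 294, 296, 298, 300, 302, 304, 306]
160  648, -61,311  633, -60,300  630, -57,298  581, -62,264  582, -58,265  579, -55,263  573, -52,259  565, -49,254  562, -45,251  555, -42,247  211, -89, -1
161  650, -61,310  634, -60,299  629, -57,295  581, -62,261  585, -58,264  580, -54,261  574, -51,257  564, -49,250  561, -45,248  555, -42,244  217, -89,  0
162  651, -61,308  635, -60,297  580, -67,257  582, -62,259  584, -58,261  582, -54,260  575, -51,255  563, -49,247  561, -45,246  555, -42,242  223, -88,  0
163  646, -62,303  573, -73,249  577, -68,252  580, -63,255  583, -58,257  580, -55,256  575, -51,253  565, -49,246  562, -45,244  553, -42,238  230, -87,  2
164  649, -61,302  575, -72,248  578, -68,250  580, -63,253  583, -58,255  578, -55,252  574, -52,249  566, -49,244  564, -45,243  556, -42,237  232, -86,  0
165  650, -61,301  575, -72,245  578, -68,248  577, -64,248  581, -59,251  579, -55,250  573, -52,246  563, -49,239  561, -45,238  555, -42,234  240, -85,  2
166  652, -61,300  575, -73,242  578, -68,246  578, -63,246  582, -58,249  581, -55,249  576, -5
[... 1415 characters left out ...]
288,-102, -1  290, -95,  1  288, -90,  0  286, -84, -1  286, -78,  0
176  300,-135,  0  300,-129,  1  301,-123,  2  298,-118,  1  299,-112,  2  298,-106,  2  297,-100,  2  299, -94,  4  292, -89, -1  292, -83,  0  290, -78, -1
177  308,-134,  3  303,-129,  0  301,-123, -1  307,-116,  5  298,-112, -2  301,-105,  1  303, -99,  3  299, -94,  1  297, -88,  0  299, -82,  2  300, -76,  3
178  311,-133,  1  307,-128, -1  309,-122,  1  312,-115,  4  303,-111, -2  305,-105,  0  307, -99,  3  307, -93,  3  300, -88, -2  302, -82,  1  305, -76,  3
179  314,-132,  1  316,-126,  3  315,-121,  3  313,-115,  2 1301,  74,785  312,-104,  2  312, -98,  3  310, -92,  2  309, -87,  2  306, -81,  0  306, -75,  0
```

Finger tips appear at z ≈ 0.215 with TCP reading 0.197, so the real tips sit about 18 mm above the reported TCP. I'll open and go correspondingly lower, watching the force.

Request:
send_rows(series=[[0, 0, 0.01, 0, 0, 0, 0.4], [0, 0, 0, 0, 0, 0, 0.4], [0, 0, 0, 0, 0, 0, 0.4], [0, 0, 0, 0, 0, 0, 0.4], [0, 0, 0, 0, 0, 0, 0.4]])

```text
time: 5.7
tool_pos: [0.5613, -0.0579, 0.1846]
tool_rot: [-3.141, 0.0, 1.108]
contact_force: [-0.1, -0.1, 0.8]
opening: 0.0293
```

Request:
send_rows(series=[[0, 0, 0, 0, 0, 0, 0.4], [0, 0, 0.02, 0, 0, 0, 0.4], [0, 0, 0.02, 0, 0, 0, 0.4], [0, 0, 0.01, 0, 0, 0, 0.4], [0, 0, 0, 0, 0, 0, 0.4]])

```text
time: 6.12
tool_pos: [0.5599, -0.0576, 0.1327]
tool_rot: [-3.137, 0.001, 1.108]
contact_force: [0.1, -0.5, -0.2]
opening: 0.0546
```

Request:
send_rows(series=[[0, 0, 0.01, 0, 0, 0, 0.4], [0, 0, 0.005, 0, 0, 0, 0.4], [0, 0, 0, 0, 0, 0, 0.4], [0, 0, 0, 0, 0, 0, 0.4]])

```text
time: 6.45
tool_pos: [0.5615, -0.0579, 0.1201]
tool_rot: [3.141, -0.0, 1.108]
contact_force: [-0.6, 0.5, -0.1]
opening: 0.0553
```

Request:
send_rows(series=[[0, 0, 0, 0, 0, 0, 1], [0, 0, 0, 0, 0, 0, 1], [0, 0, 0, 0, 0, 0, 1], [0, 0, 0, 0, 0, 0, 1], [0, 0, 0, 0, 0, 0, 1]])

```text
time: 6.87
tool_pos: [0.5612, -0.0578, 0.1201]
tool_rot: [-3.141, 0.0, 1.108]
contact_force: [-1.8, 0.7, 1.8]
opening: 0.029
```

Request:
send_rows(series=[[0, 0, 0, 0, 0, 0, 1], [0, 0, 0, 0, 0, 0, 1]])

```text
time: 7.03
tool_pos: [0.5613, -0.0578, 0.1201]
tool_rot: [-3.142, 0.0, 1.108]
contact_force: [-1.0, 1.6, 3.6]
opening: 0.0287
```

Run:
```python
from h import *
o=observe();print(o['tool_pos'],o['opening'],o['contact_force'],o['time'],o['qpos'])
for n,b in(('side',(270,100,370,200)),('scene',(250,140,350,240))):
    d=cam(n); save(d,n+'5',b,4); np.savez('pics/%s5.npz'%n,**d)
im=np.hstack([cv2.imread('pics/side5.png'),cv2.imread('pics/scene5.png')]);cv2.imwrite('pics/b5.png',im)
```

```text
[ 0.56126289 -0.05778598  0.12012757] 0.028721170148204463 [-0.99335539  1.61138227  3.57335837] 7.0333 [-2.38422857e-01  4.92027121e-01  1.53675282e+00  7.77566088e-06
  1.11288287e+00  2.24550220e-01]
```

View pics/b5.png

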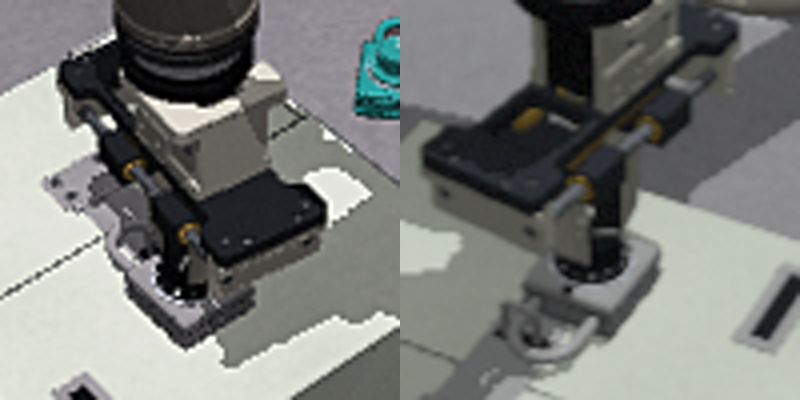

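Knob gripped (opening 28.7 mm). Turning one click (0.524 rad) clockwise.

Request:
send_rows(series=[[0, 0, 0, 0, 0, 0.105, 1], [0, 0, 0, 0, 0, 0.105, 1], [0, 0, 0, 0, 0, 0.105, 1], [0, 0, 0, 0, 0, 0.105, 1], [0, 0, 0, 0, 0, 0.104, 1]])

```text
time: 7.55
tool_pos: [0.5612, -0.0577, 0.1201]
tool_rot: [-3.141, 0.0, 0.579]
contact_force: [-2.5, 1.2, 3.3]
opening: 0.0287
```

Request:
send_rows(series=[[0, 0, 0, 0, 0, 0, 1], [0, 0, 0, 0, 0, 0, 1]])

```text
time: 7.72
tool_pos: [0.5612, -0.0577, 0.1201]
tool_rot: [-3.141, 0.0, 0.587]
contact_force: [-3.5, 2.5, 4.3]
opening: 0.0288
```

Run:
```python
from h import *
o=observe();print(o['tool_pos'],o['tool_rot'],o['opening'],o['contact_force'],o['torque'],o['time'])
d=cam('wrist'); save(d,'w6',(160,120,460,345),2.6)
```

```text
[ 0.56117277 -0.05769017  0.12010184] [-3.14131440e+00  1.50117537e-04  5.86919758e-01] 0.028810546725377608 [-3.49722141  2.46127109  4.27907704] [ 0.27443191  0.4507081  -0.02677502] 7.7167
```

View pics/w6.png

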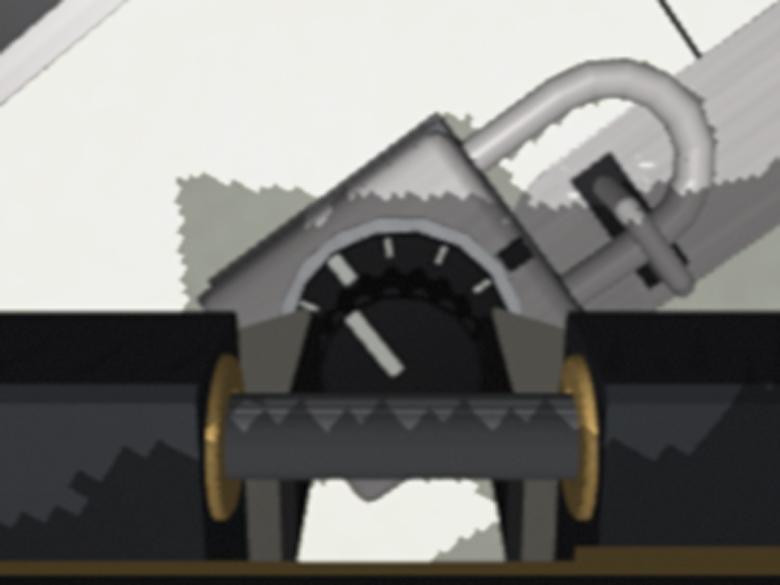

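The dial advanced a click (zero line at crop (335,265)–(400,370), about 90° from the case's x); the case did not turn. Two more clicks.

Request:
send_rows(series=[[0, 0, 0, 0, 0, 0.105, 1], [0, 0, 0, 0, 0, 0.105, 1], [0, 0, 0, 0, 0, 0.105, 1], [0, 0, 0, 0, 0, 0.105, 1], [0, 0, 0, 0, 0, 0.104, 1]])

```text
time: 8.18
tool_pos: [0.5615, -0.0577, 0.1201]
tool_rot: [-3.141, -0.0, 0.057]
contact_force: [-2.1, 2.3, 4.1]
opening: 0.0285
```

Request:
send_rows(series=[[0, 0, 0, 0, 0, 0.105, 1], [0, 0, 0, 0, 0, 0.105, 1], [0, 0, 0, 0, 0, 0.105, 1], [0, 0, 0, 0, 0, 0.105, 1], [0, 0, 0, 0, 0, 0.104, 1]])

```text
time: 8.6
tool_pos: [0.5615, -0.0575, 0.1201]
tool_rot: [-3.141, -0.0, -0.467]
contact_force: [-2.5, 3.3, 4.2]
opening: 0.0289
```

Request:
send_rows(series=[[0, 0, 0, 0, 0, 0, 1], [0, 0, 0, 0, 0, 0, 1]])

```text
time: 8.77
tool_pos: [0.5615, -0.0576, 0.1201]
tool_rot: [-3.141, -0.0, -0.459]
contact_force: [-2.4, 3.3, 5.2]
opening: 0.029
```

Run:
```python
from h import *
o=observe();print(o['tool_pos'],o['tool_rot'],o['opening'],o['contact_force'],o['torque'],o['time'],o['qpos'][5])
d=cam('wrist'); save(d,'w7',(160,120,460,345),2.6)
```

```text
[ 0.56154525 -0.0575716   0.12007204] [-3.14106834e+00 -2.90618531e-04 -4.59477345e-01] 0.02897551503866987 [-2.4197859   3.26862327  5.18495174] [ 0.63319723  0.35306599 -0.00235234] 8.7667 1.791854122972602
```

View pics/w7.png

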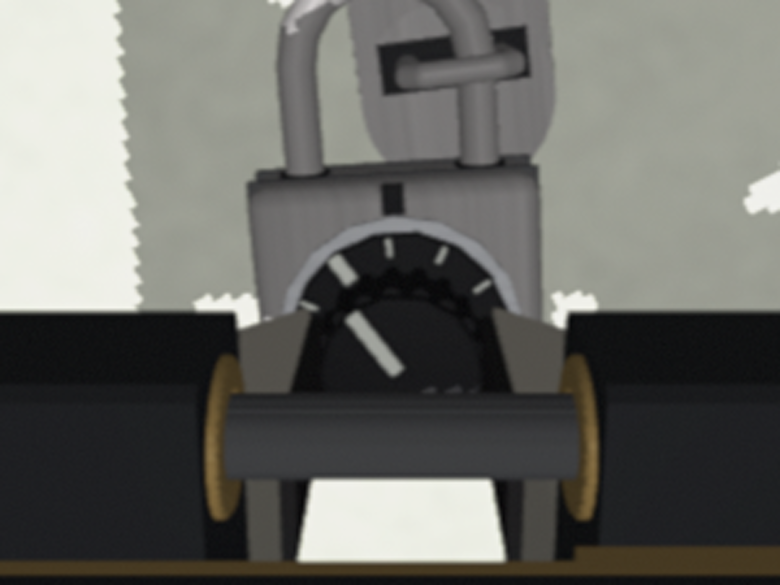

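Line is one click from the index mark (crop line (335,265)–(400,370), index (392,198)). Last click, then check and let go.

Request:
send_rows(series=[[0, 0, 0, 0, 0, 0.105, 1], [0, 0, 0, 0, 0, 0.105, 1], [0, 0, 0, 0, 0, 0.105, 1], [0, 0, 0, 0, 0, 0.105, 1], [0, 0, 0, 0, 0, 0.104, 1]])

```text
time: 9.23
tool_pos: [0.5617, -0.0575, 0.1201]
tool_rot: [-3.141, -0.0, -0.99]
contact_force: [-1.3, 3.9, 5.0]
opening: 0.029
```

Request:
send_rows(series=[[0, 0, 0, 0, 0, 0, 1], [0, 0, 0, 0, 0, 0, 1]])

```text
time: 9.4
tool_pos: [0.5616, -0.0575, 0.1201]
tool_rot: [-3.141, -0.0, -0.983]
contact_force: [-1.3, 4.3, 5.0]
opening: 0.0286
```

Run:
```python
from h import *
o=observe();print(o['tool_pos'],o['tool_rot'],o['opening'],o['contact_force'],o['torque'],o['time'],o['qpos'][5])
d=cam('wrist'); save(d,'w8',(160,120,460,345),2.6);np.savez('pics/w8.npz',**d)
```

```text
[ 0.56164416 -0.05753034  0.12008683] [-3.14076976e+00 -5.41904673e-05 -9.82585187e-01] 0.028630346124590658 [-1.30170449  4.30634544  4.97986951] [ 0.85262249  0.23523345 -0.0148899 ] 9.4 2.314942543952353
```

View pics/w8.png

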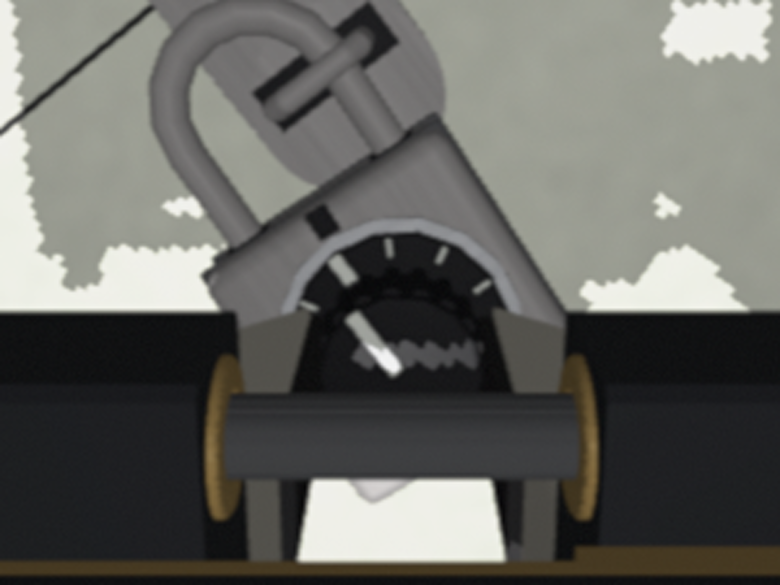

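The zero line points at the index mark (crop: line through (342,268), mark at (320,220)). Releasing, raising, turning back to the lock's yaw and backing off to look.

Request:
send_rows(series=[[0, 0, 0, 0, 0, 0, 0.4], [0, 0, 0, 0, 0, 0, 0.2], [0, 0, 0, 0, 0, 0, 0], [0, 0, -0.03, 0, 0, 0, 0], [0, 0, -0.03, 0, 0, 0, 0]])

```text
time: 9.87
tool_pos: [0.56, -0.058, 0.1785]
tool_rot: [3.138, 0.003, -0.986]
contact_force: [0.4, 0.5, 0.7]
opening: 0.0577
```

Request:
send_rows(series=[[0, 0, 0, 0, 0, -0.12, 0], [0, 0, 0, 0, 0, -0.12, 0], [0, 0, 0, 0, 0, -0.12, 0], [0, 0, 0, 0, 0, -0.12, 0], [0, 0, 0, 0, 0, -0.12, 0]])

```text
time: 10.28
tool_pos: [0.5613, -0.0583, 0.1796]
tool_rot: [3.141, 0.0, -0.38]
contact_force: [0.3, 0.3, 0.1]
opening: 0.0893
```

Request:
send_rows(series=[[-0.03, 0, 0, 0, 0, 0, 0], [-0.03, 0, 0, 0, 0, 0, 0], [0, 0, 0, 0, 0, 0, 0], [0, 0, 0, 0, 0, 0, 0]])

```text
time: 10.62
tool_pos: [0.505, -0.035, 0.18]
tool_rot: [3.141, -0.0, -0.386]
contact_force: [-0.1, -1.3, 0.1]
opening: 0.092
```

Run:
```python
from h import *
o=observe();print(o['tool_pos'],o['tool_rot'],o['opening'],o['contact_force'],o['torque'],o['time'],o['qpos'][5])
d=cam('wrist'); save(d,'w9',(220,0,420,200),3);np.savez('pics/w9.npz',**d)
```

```text
[ 0.50502859 -0.03501791  0.17997028] [ 3.14112426e+00 -1.78316794e-05 -3.86334300e-01] 0.09201503856336976 [-0.09092152 -1.33450333  0.0595632 ] [-0.0035466  -0.02897006 -0.01495767] 10.6167 1.7369062210427042
```

View pics/w9.png

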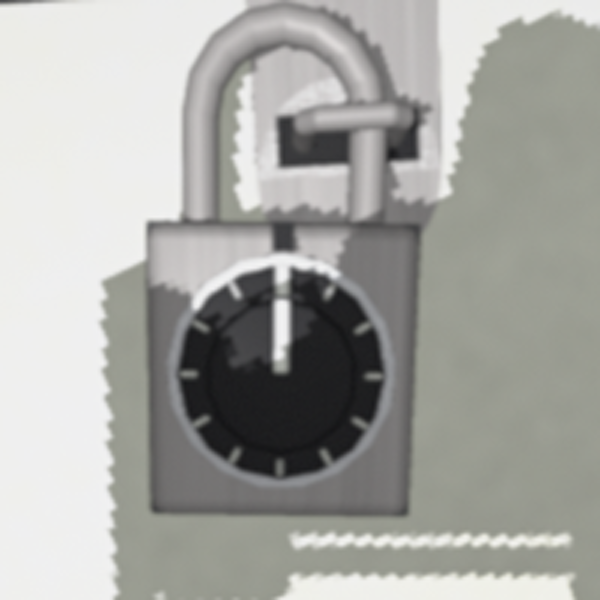

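The zero line at crop x≈282 stands at the index mark (285,237). Case face corners in the crop are (147,222), (421,222), (407,515) and (152,512).

Run:
```python
from h import *
d=dict(np.load('pics/w9.npz'))
q=np.array([onplane(d,220+u/3,v/3,.1255)[:2] for u,v in[(147,222),(421,222),(407,515),(152,512)]])
ax=(q[0]+q[1]-q[2]-q[3])/2; ly=(q[0]+q[3]-q[1]-q[2])/2; m=q.mean(0)
y=np.arctan2(ax[1],ax[0]);print('mid',m,'yaw',y,np.arctan2(ly[1],ly[0])-np.pi/2,np.linalg.norm(ax),np.linalg.norm(ly))
a=onplane(d,220+282/3,368/3,.1465)[:2];b=onplane(d,220+282/3,300/3,.1465)[:2];l=np.arctan2(*(b-a)[::-1]);print('dial',y-l)
s=[onplane(d,220+u/3,v/3,.124)[:2] for u,v in[(300,120),(405,115)]];print('staple bar',s,(s[0]+s[1])/2)
st=(s[0]+s[1])/2-m; print('staple in lock', st@[np.cos(y),np.sin(y)], st@[-np.sin(y),np.cos(y)])
o=observe();t=o['tool_rot'][2];dl=m-o['tool_pos'][:2];print('to go tool', dl@[np.cos(t),np.sin(t)], dl@[np.sin(t),-np.cos(t)],'turn',t-y)
```

```text
mid [ 0.56226379 -0.05809073] yaw -0.4014264162715908 -0.3915797005882393 0.06059976524054709 0.056425068119434166
dial -0.015753222490332064
staple bar [array([ 0.60714886, -0.08033063]), array([ 0.60000058, -0.10041179])] [ 0.60357472 -0.09037121]
staple in lock 0.05063990813001516 -0.01357283784741678
to go tool 0.06047152193932851 -0.00021792154424736627 turn 0.014497196949641245
```

Dial reads -0.02, lock_mid is (0.5623, -0.0581) and yaw about -0.397. Now straddling the case across y and descending.

Request:
send_rows(series=[[0.03, 0, 0, 0, 0, 0.005, 0], [0.03, 0, 0, 0, 0, 0.005, 0], [0, 0, 0.02, 0, 0, 0, 0], [0, 0, 0.03, 0, 0, 0, 0], [0, 0, 0, 0, 0, 0, 0]], newtons=45)

```text
time: 11.08
tool_pos: [0.5594, -0.0582, 0.1246]
tool_rot: [3.14, 0.009, -0.398]
contact_force: [-1.6, -0.0, -1.3]
opening: 0.0917
```

Request:
send_rows(series=[[0, 0, 0.015, 0, 0, 0, 0], [0, 0, 0.015, 0, 0, 0, 0], [0, 0, 0.006, 0, 0, 0, 0], [0, 0, 0, 0, 0, 0, 0], [0, 0, 0, 0, 0, 0, 0]])

```text
time: 11.5
tool_pos: [0.5619, -0.0583, 0.0946]
tool_rot: [3.142, -0.001, -0.398]
contact_force: [0.1, -0.3, 0.4]
opening: 0.0915
```

Run:
```python
from h import *
o=observe();print(o['tool_pos'],o['tool_rot'],o['opening'],o['contact_force'],o['time'])
for n,b in(('side',(270,100,370,200)),('scene',(250,140,350,240))):
    d=cam(n); save(d,n+'a',b,4); np.savez('pics/%sa.npz'%n,**d)
im=np.hstack([cv2.imread('pics/sidea.png'),cv2.imread('pics/scenea.png')]);cv2.imwrite('pics/ba.png',im)
```

```text
[ 0.56189726 -0.05826923  0.09464917] [ 3.14152444e+00 -7.18073261e-04 -3.98023516e-01] 0.0915131645819154 [ 0.13979737 -0.32975644  0.44468449] 11.5
```

View pics/ba.png

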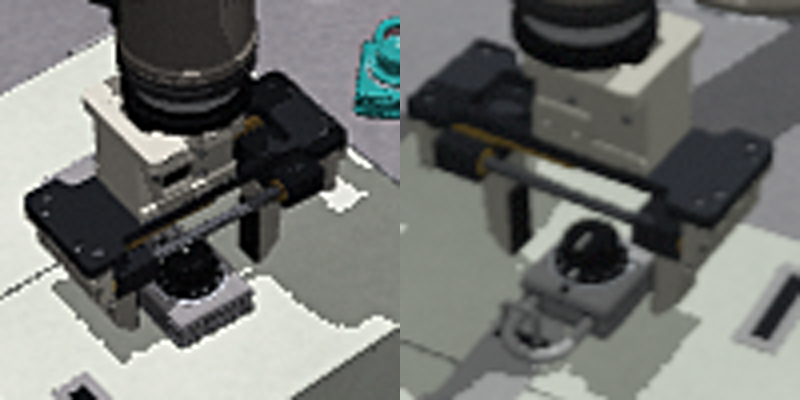

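Fingers straddle the case, with tips around z 0.113. A bit lower, then close.

Request:
send_rows(series=[[0, 0, 0.005, 0, 0, 0, 0], [0, 0, 0.0025, 0, 0, 0, 0], [0, 0, 0, 0, 0, 0, 0.2], [0, 0, 0, 0, 0, 0, 0.4], [0, 0, 0, 0, 0, 0, 0.6]])

```text
time: 12.02
tool_pos: [0.5613, -0.058, 0.0865]
tool_rot: [3.142, -0.0, -0.398]
contact_force: [0.9, 0.9, 0.8]
opening: 0.076
```

Request:
send_rows(series=[[0, 0, 0, 0, 0, 0, 1], [0, 0, 0, 0, 0, 0, 1], [0, 0, 0, 0, 0, 0, 1], [0, 0, 0, 0, 0, 0, 1], [0, 0, 0, 0, 0, 0, 1]])

```text
time: 12.43
tool_pos: [0.5614, -0.0579, 0.0865]
tool_rot: [-3.142, -0.0, -0.398]
contact_force: [0.2, 1.2, 0.6]
opening: 0.0573
```

Request:
send_rows(series=[[0, 0, 0, 0, 0, 0, 1], [0, 0, 0, 0, 0, 0, 1]])

```text
time: 12.6
tool_pos: [0.5614, -0.0579, 0.0865]
tool_rot: [-3.142, -0.0, -0.398]
contact_force: [0.2, 0.9, 1.0]
opening: 0.0579
```

Run:
```python
from h import *
o=observe();print(o['tool_pos'],o['tool_rot'],o['opening'],o['contact_force'],o['torque'],o['time'])
d=cam('wrist'); save(d,'wb',(160,100,460,320),2.6)
```

```text
[ 0.56139579 -0.05791648  0.0865066 ] [-3.14150830e+00 -2.24627770e-04 -3.98092535e-01] 0.057875296936182576 [0.23391306 0.94570009 1.04018734] [0.2479407  0.00726233 0.12030343] 12.6
```

View pics/wb.png

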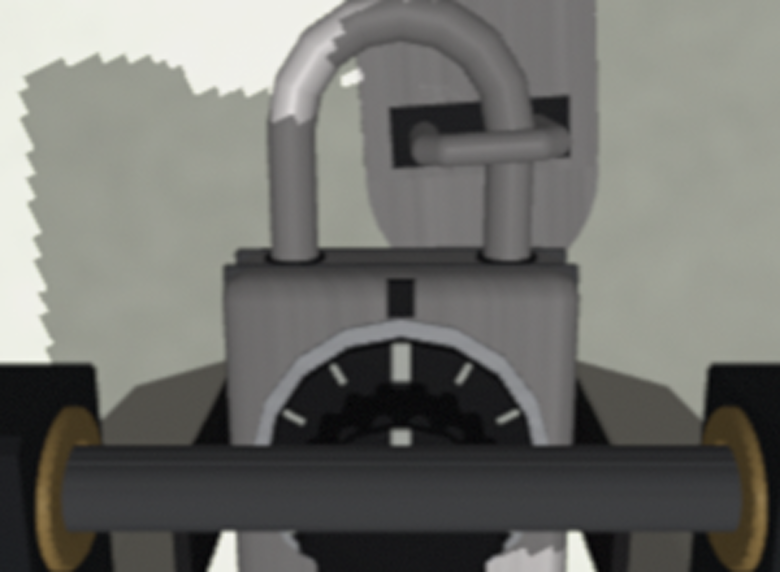

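Held at 57.9 mm with the dial still at the index. I'll realign the lock to the staple (+0.06 rad yaw) and pull straight back in small steps.

Request:
send_rows(series=[[0, 0, 0, 0, 0, -0.03, 1], [0, 0, 0, 0, 0, -0.03, 1], [-0.004, 0, 0, 0, 0, 0, 1], [-0.004, 0, 0, 0, 0, 0, 1], [0, 0, 0, 0, 0, 0, 1]])

```text
time: 13.07
tool_pos: [0.5533, -0.0553, 0.0865]
tool_rot: [3.141, -0.0, -0.339]
contact_force: [1.1, -1.1, -0.5]
opening: 0.0575
```

Request:
send_rows(series=[[-0.004, 0, 0, 0, 0, 0, 1], [-0.004, 0, 0, 0, 0, 0, 1], [-0.004, 0, 0, 0, 0, 0, 1], [0, 0, 0, 0, 0, 0, 1]])

```text
time: 13.4
tool_pos: [0.542, -0.0513, 0.0865]
tool_rot: [3.141, -0.0, -0.338]
contact_force: [1.8, -1.9, -0.4]
opening: 0.0574
```

Request:
send_rows(series=[[-0.003, 0, 0, 0, 0, 0, 1], [-0.003, 0, 0, 0, 0, 0, 1], [-0.003, 0, 0, 0, 0, 0, 1], [0, 0, 0, 0, 0, 0, 1]])

```text
time: 13.73
tool_pos: [0.5337, -0.0484, 0.0865]
tool_rot: [3.141, -0.0, -0.338]
contact_force: [2.3, -2.1, -1.1]
opening: 0.0581
```

Run:
```python
from h import *
o=observe();print(o['tool_pos'],o['tool_rot'],o['opening'],o['contact_force'],o['torque'],o['time'])
d=cam('wrist'); save(d,'wc',(160,60,460,280),2.6)
```

```text
[ 0.53372717 -0.04838592  0.08647886] [ 3.14137616e+00 -2.61034068e-04 -3.38251028e-01] 0.05806498476984328 [ 2.27165811 -2.10625778 -1.08675736] [-0.20431277 -0.43085388 -0.04934578] 13.7333
```

View pics/wc.png

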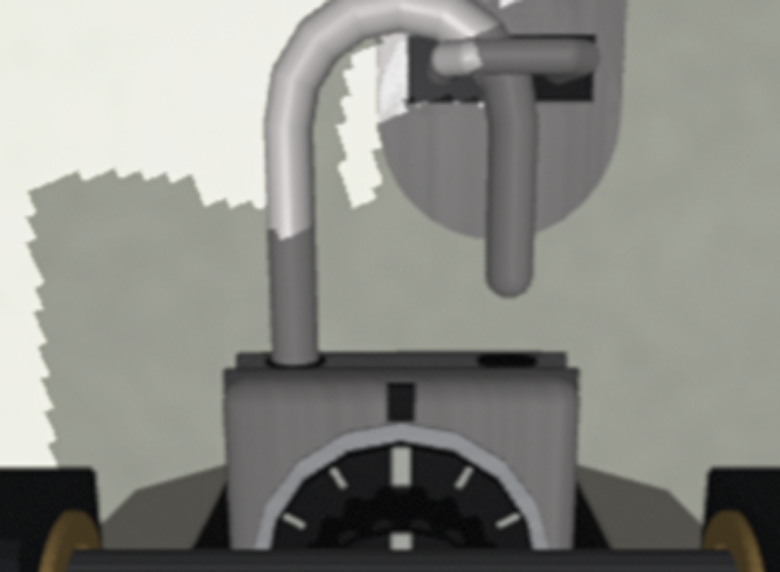

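The toe is out of the case; pulling on gently until the stop shows in the force.

Request:
send_rows(series=[[-0.0015, 0, 0, 0, 0, 0, 1], [-0.0015, 0, 0, 0, 0, 0, 1], [0, 0, 0, 0, 0, 0, 1]])

```text
time: 14.03
tool_pos: [0.5313, -0.0475, 0.0865]
tool_rot: [3.141, -0.001, -0.338]
contact_force: [4.2, -2.0, -1.3]
opening: 0.0576
```

Request:
send_rows(series=[[-0.0015, 0, 0, 0, 0, 0, 1], [0, 0, 0, 0, 0, 0, 1]])

```text
time: 14.2
tool_pos: [0.5307, -0.0473, 0.0865]
tool_rot: [3.142, -0.002, -0.338]
contact_force: [6.9, -3.0, -4.3]
opening: 0.058
```

Request:
send_rows(series=[[-0.0015, 0, 0, 0, 0, 0, 1], [0, 0, 0, 0, 0, 0, 1], [0, 0, 0, 0, 0, 0, 1]])

```text
time: 14.45
tool_pos: [0.5306, -0.0473, 0.0866]
tool_rot: [-3.142, -0.005, -0.338]
contact_force: [10.6, -4.9, -7.5]
opening: 0.0576
```

Run:
```python
from h import *
o=observe();print(o['tool_pos'],o['tool_rot'],o['opening'],o['contact_force'],o['torque'],o['time'])
d=cam('wrist'); save(d,'wd',(160,60,460,280),2.6);np.savez('pics/wd.npz',**d)
```

```text
[ 0.53058807 -0.04731832  0.08659369] [-3.14153612 -0.00509178 -0.33827508] 0.057647979511022275 [10.59761697 -4.92094696 -7.4743817 ] [-0.69714586 -1.69449372  0.01223129] 14.45
```

View pics/wd.png

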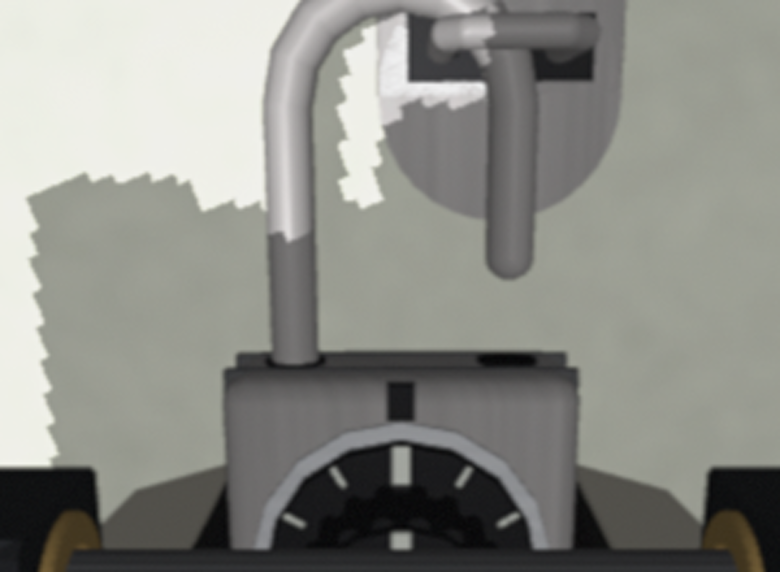

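Stop reached: the arm stays put while the force climbs to 12 N, 33 mm of travel in all. The toe end (crop 510,278) stands well clear of the case edge (365), and the leg is centred between the posts. Pushing forward 43 mm (plus ~2.4 mm commanded lag).

Request:
send_rows(series=[[0.008, 0, 0, 0, 0, 0, 1], [0.01, 0, 0, 0, 0, 0, 1], [0.01, 0, 0, 0, 0, 0, 1], [0, 0, 0, 0, 0, 0, 1]])

```text
time: 14.83
tool_pos: [0.5539, -0.0552, 0.0865]
tool_rot: [-3.142, 0.003, -0.338]
contact_force: [-1.3, 1.0, 5.0]
opening: 0.0577
```

Request:
send_rows(series=[[0.006, 0, 0, 0, 0, 0, 1], [0.006, 0, 0, 0, 0, 0, 1], [0.005, 0, 0, 0, 0, 0, 1], [0, 0, 0, 0, 0, 0, 1], [0, 0, 0, 0, 0, 0, 1]])

```text
time: 15.25
tool_pos: [0.5689, -0.0604, 0.0865]
tool_rot: [3.142, 0.004, -0.338]
contact_force: [-5.1, 1.2, 5.9]
opening: 0.0578
```

Run:
```python
from h import *
o=observe();print(o['tool_pos'],o['tool_rot'],o['opening'],o['contact_force'],o['torque'],o['time'])
print(np.linalg.norm(o['tool_pos'][:2]-[.5306,-.0473]))
d=cam('wrist'); save(d,'we',(160,60,460,280),2.6);np.savez('pics/we.npz',**d)
```

```text
[ 0.56886961 -0.06036898  0.08648415] [ 3.14158337  0.00430426 -0.33785447] 0.05782942378520079 [-5.08048844  1.20273425  5.91544036] [ 0.30690978  0.60710617 -0.00700994] 15.25
0.04043960320487906
```

View pics/we.png

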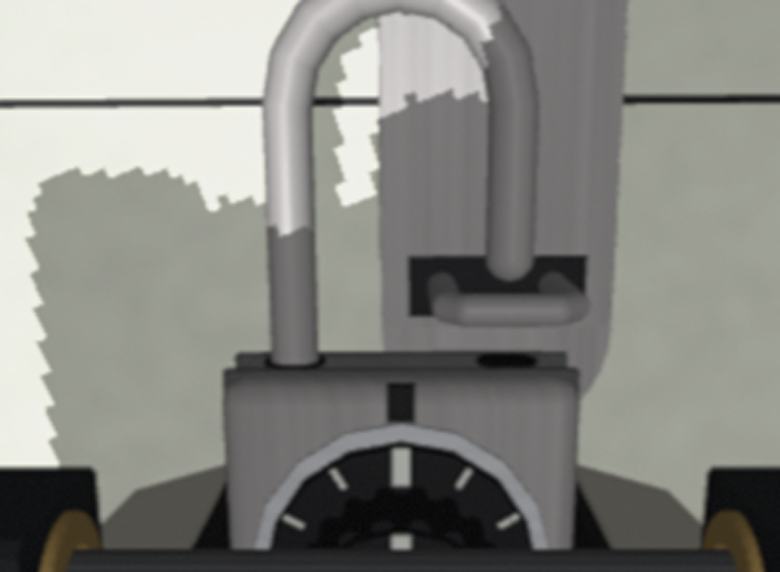

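In 40.4 mm so far; 2.6 mm more to centre the staple in the gap (shackle still fully out: toe end still at crop row 278).

Request:
send_rows(series=[[0.003, 0, 0, 0, 0, 0, 1], [0, 0, 0, 0, 0, 0, 1], [0, 0, 0, 0, 0, 0, 1]])

```text
time: 15.55
tool_pos: [0.5709, -0.0611, 0.0865]
tool_rot: [3.141, 0.006, -0.338]
contact_force: [-7.2, 3.0, 8.7]
opening: 0.0576
```

Run:
```python
from h import *
o=observe();print(o['tool_pos'],o['contact_force'],o['time'])
print(np.linalg.norm(o['tool_pos'][:2]-[.5306,-.0473]))
d=cam('wrist'); save(d,'wf',(160,60,460,280),2.6);np.savez('pics/wf.npz',**d)
```

```text
[ 0.57088736 -0.06106662  0.08650381] [-7.17590084  2.99073011  8.7173701 ] 15.55
0.042574538713918586
```

View pics/wf.png

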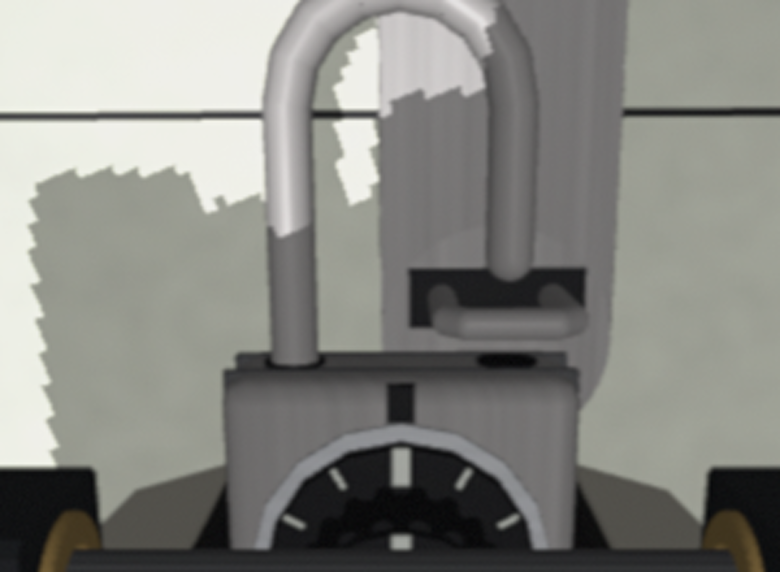

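Post now roughly mid-gap. Lifting gently straight up, checking the force.

Request:
send_rows(series=[[0, 0, -0.003, 0, 0, 0, 1], [0, 0, -0.003, 0, 0, 0, 1], [0, 0, 0, 0, 0, 0, 1]])

```text
time: 15.85
tool_pos: [0.5731, -0.0621, 0.0922]
tool_rot: [3.141, 0.001, -0.338]
contact_force: [0.5, 0.1, -3.9]
opening: 0.0576
```

Run:
```python
from h import *
o=observe();print(o['tool_pos'],o['tool_rot'],o['contact_force'],o['time'])
print(np.linalg.norm(o['tool_pos'][:2]-[.5306,-.0473]))
d=cam('wrist'); save(d,'wg',(160,60,460,280),2.6);np.savez('pics/wg.npz',**d)
```

```text
[ 0.57311488 -0.06211154  0.09220364] [ 3.14143264e+00  1.19625794e-03 -3.38064415e-01] [ 0.52074225  0.1328817  -3.87305978] 15.85
0.04502106711758172
```

View pics/wg.png

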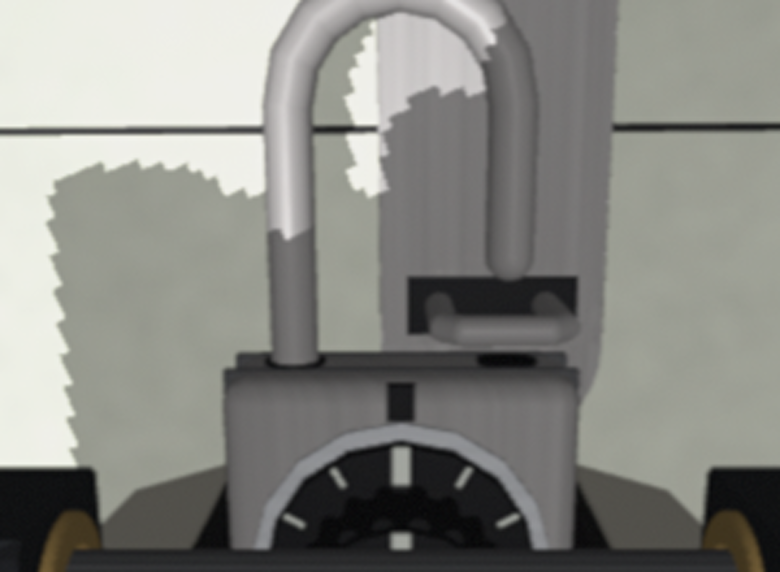

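Force is just the lock's weight. Back 1.5 mm to centre, then keep lifting.

Request:
send_rows(series=[[-0.0015, 0, 0, 0, 0, 0, 1], [0, 0, -0.004, 0, 0, 0, 1], [0, 0, -0.004, 0, 0, 0, 1], [0, 0, -0.004, 0, 0, 0, 1], [0, 0, 0, 0, 0, 0, 1]])

```text
time: 16.32
tool_pos: [0.5729, -0.062, 0.1056]
tool_rot: [-3.141, -0.002, -0.338]
contact_force: [0.5, 0.4, -4.6]
opening: 0.0578
```

Request:
send_rows(series=[[0, 0, -0.005, 0, 0, 0, 1], [0, 0, -0.005, 0, 0, 0, 1], [0, 0, -0.005, 0, 0, 0, 1], [0, 0, -0.01, 0, 0, 0, 1], [0, 0, -0.01, 0, 0, 0, 1]])

```text
time: 16.73
tool_pos: [0.572, -0.0618, 0.1403]
tool_rot: [3.141, 0.0, -0.338]
contact_force: [-1.2, -0.0, -5.3]
opening: 0.0577
```

Request:
send_rows(series=[[0, 0, -0.018, 0, 0, 0, 1], [0, 0, -0.018, 0, 0, 0, 1], [0, 0, -0.018, 0, 0, 0, 1], [0, 0, -0.018, 0, 0, 0, 1], [0, 0, -0.018, 0, 0, 0, 1]])

```text
time: 17.15
tool_pos: [0.5721, -0.0618, 0.2314]
tool_rot: [-3.142, -0.001, -0.338]
contact_force: [-0.5, -0.2, -4.2]
opening: 0.0579
```

Request:
send_rows(series=[[0, 0, -0.01, 0, 0, 0, 1], [0, 0, -0.005, 0, 0, 0, 1], [0, 0, 0, 0, 0, 0, 1], [0, 0, 0, 0, 0, 0, 1], [0, 0, 0, 0, 0, 0, 1]])

```text
time: 17.57
tool_pos: [0.5716, -0.0617, 0.2432]
tool_rot: [3.141, 0.002, -0.338]
contact_force: [-0.1, 0.4, -4.1]
opening: 0.0575
```

Run:
```python
from h import *
o=observe();print(o['tool_pos'],o['tool_rot'],o['contact_force'],o['opening'],o['time'],abs(o['qvel']).max())
d=cam('wrist'); save(d,'wh');np.savez('pics/wh.npz',**d)
d2=cam('scene'); save(d2,'ch',(140,60,460,320),2.5)
d3=cam('side'); save(d3,'sh',(220,60,460,290),2.5); np.savez('pics/ch.npz',**d2)
```

```text
[ 0.57155609 -0.06166609  0.24316162] [ 3.14127855e+00  2.29352542e-03 -3.38161881e-01] [-0.11492994  0.36478387 -4.0981176 ] 0.05747565593016481 17.5667 0.0038839838620947347
```

View pics/wh.png

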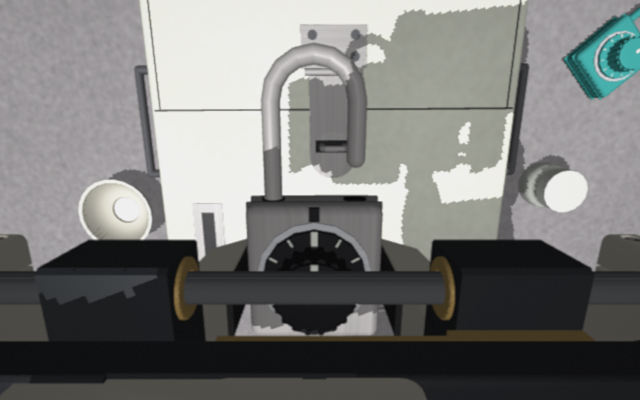

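View pics/ch.png

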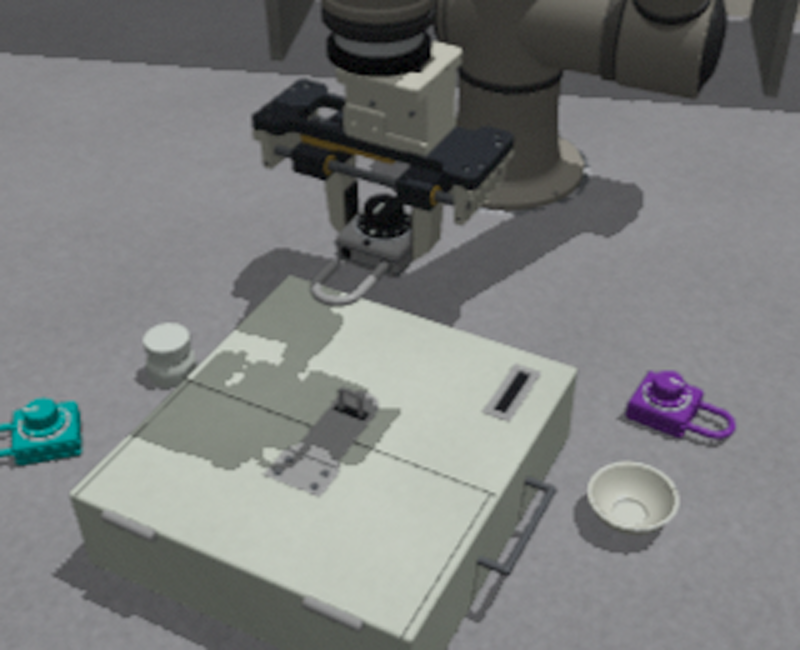

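View pics/sh.png

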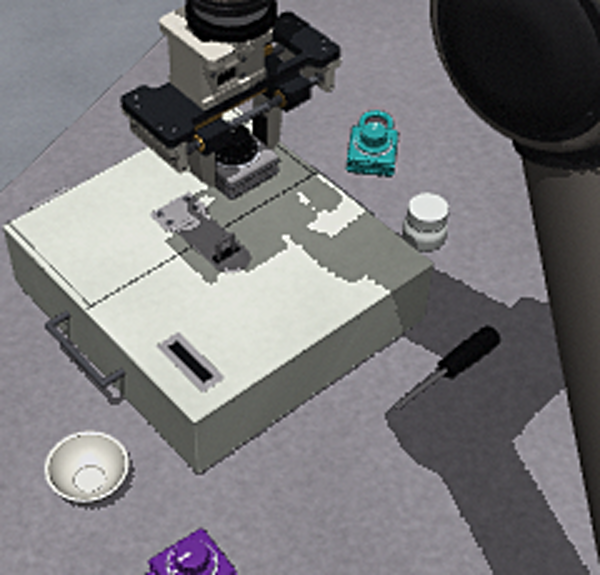

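The lock is free above the chest. Checking shackle extension and level.

Run:
```python
from h import *
d=dict(np.load('pics/wh.npz'))
o=observe();y=o['tool_rot'][2];X=np.array([np.cos(y),np.sin(y)]);Y=np.array([-np.sin(y),np.cos(y)])
z=.113+o['tool_pos'][2]-.0865
def r(u,v,z): p=onplane(d,u,v,z)[:2]-o['tool_pos'][:2]; return np.round(1000*np.array([p@X,p@Y]),1)
print('toe end',r(357,167,z),'bow inner',r(315,63,z),'face front edge',r(315,203,z+.013), 'leg heel at case',r(272,199,z))
for u,v in[(255,215),(375,215),(300,212),(272,150),(357,150),(315,53)]: print(u,v,np.round(pt(d,u,v),4))
```

```text
toe end [ 45.8 -18.4] bow inner [87.5 -0.3] face front edge [33.1 -0.4] leg heel at case [31.6 18.5]
255 215 [ 0.6058 -0.0478  0.2808]
375 215 [ 0.5899 -0.0945  0.2825]
300 212 [ 0.6007 -0.0658  0.2805]
272 150 [ 0.6278 -0.0627  0.2718]
357 150 [ 0.616  -0.0964  0.2718]
315 53 [ 0.6574 -0.0922  0.2725]
```

Toe is at x = 45.8 mm and the bow at 87.5 mm, so the shackle is fully open; the lock is level, and jar and dish are at their original pixels. Handing in.

```bash
python3 -c "
from cell import workorder;print(workorder.hand_in())"
```

```text
the job is handed in; nothing more can be done
None
```

The padlock is off the staple and still held level in the gripper, dial up, with its shackle fully open. I handed the job in at about 17.7 s; no verdict was reported.

I turned the dial four clicks clockwise, letting it settle at -0.02 rad with the zero line on the index mark. I then gripped the case across its sides and pulled back about 33 mm to the stop. Pushing forward about 43 mm put the staple in the gap, and the lock lifted straight off.

- **Shackle:** the last picture put the toe at x = 45.8 mm and the bow at 87.5 mm from the lock's centre, which is fully open.
- **Height and rest:** the case's underside is about 157 mm above the chest top. The arm was at rest, carrying about 4.1 N, which is roughly the lock's weight.
- **Surroundings:** the jar and dish are at their first pixel positions. The screwdriver looks undisturbed, though I only checked it by eye.

**Disagreement found:** my first grip on the knob closed on empty air. The real finger tips sit about 18 mm above the reported tool point, so I re-measured them, worked lower from then on and gripped it on the second try. That first miss touched nothing.

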